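# Fill an order from the shuttered tin case

### The arm

A 6-joint arm with a two-finger parallel gripper is mounted at the origin on the work surface. World frame = base frame: x ahead of the robot, y to its left, z up, the work surface at z = 0. Lengths are in m, angles in rad, forces in N, time in s.
With the tool pointing down it reaches from about 0.35 to 0.975 m from the base axis. Payload 17.4 kg.
Tool frame: the origin (TCP) lies at the very end of the fingers, on their centre line; the grasp point (between the pads) lies 19 mm behind it; z points along the fingers, y is the line along which they close (so a half turn about z gives the same grasp; the last joint's range is limited). The gripper opens to 85 mm and grips with 20 to 120 N. Pads are 22 mm wide; open, the fingers measure 114 mm over their backs; the gripper's body (76 mm by 85 mm) begins 54 mm behind the grasp point. The pads swing forward as they close: fully open they stand 13 mm farther back than shut.
Start: joints at [-1.288, 0.116, 1.442, -0, 1.584, -0.038], TCP at [0.213, -0.641, 0.231] pointing down, gripper open.
Joint ranges: [-2.83, 2.83], [-0.83, 2.19], [0.07, 2.5], [-1.14, 4.28], [0.01, 3], [-2.97, 2.97]. Speed limits (rad/s): [1.89, 1.89, 2.22, 3.14, 3.14, 3.14].

### API

Orientations are given as a unit quaternion [w, x, y, z].
In Python, from cell import robot, vision gives the robot as it stands. The module is installed in compiled form; this text tells all that it offers.
- The arm moves only by the tool apply_moves, never from a script. Its argument "plan" is a list of rows, each a list of 6 numbers: the shift along the tool's x, y, z scaled (see below), then the turn, a rotation vector about the tool's x, y, z scaled (see below). In form: [[dx, dy, dz, rx, ry, rz], ...]. A call has 1 to 12 rows; each row shifts and turns the commanded pose from where the row before left it, along the tool's axes as they then stand; what a row does not reach is not made up. The controller multiplies each number of a shift by 0.02 m and each number of a turn by 6 degrees. A row lasts 1/10 s, in which the tool goes at most 50 mm and 8.59 degrees, less where a joint would pass 70% of its speed; a pose out of reach is approached as far as the arm can. A call with a number of a shift or a turn outside -1 to 1 is refused whole. A call with a gripper value outside its range is refused whole. "gripper" is the gripper command: -1 is shut, 1 is fully open, values between are in proportion, set as the call begins (left out, the last holds). The fingers move at their own pace and stop on an object; "grip_force" is the grip in N (left out, the last holds). Time passes only in rows, so rows that do not move let the fingers close. It gives the time, the measured TCP pose, the force, the opening and the grip force at its end, in the units of the state.
- robot.sense(): the state, without advancing time (a new reading comes with each control period).
- vision.read_camera(name): name is "scene" or "top"; returns the picture (384x512x3 uint8, blue, green, red); there is no depth.
- vision.get_calibration(name): a dict with "fov_y" (degrees; the focal length in pixels is half the picture's height over the tangent of half this angle, whatever the lens; pixels are square), "cx", "cy" (the principal point, pixels), "k1" (the pictures are not rectified: a ray, as slopes to the right and down, at radius r is drawn at 1 + k1 r^2 times it, then the intrinsics apply), "cam_to_world" (4x4, takes a point from camera to world coordinates). Camera axes: x right, y down, z forward; pixel columns grow to the right and rows downward; lengths in m; the calibration is good to about 2 mm. A picture is of the moment at which its call begins. get_calibration takes no time and is no camera call.
- robot.hand_in(): hands the job in; it is judged then, once.
The state is a dict: "t": time; "q": joint angles; "qd": joint speeds; "effort": joint torques, N m; "tcp_pos": TCP position; "tool_rot": TCP orientation; "force": force on the tool from outside, world axes, zero at the start; "torque": the same for the moment, N m; "width": opening from 0.0 (shut) to 1.0 (fully open); "gripper_force": force on a finger pad.
Only numpy, scipy, OpenCV 4.12 (cv2) and the standard library are available. Lean on these libraries where they do the work, as an engineer would, in place of code of your own. Each camera call takes 0.05 s, during which the arm holds its last target. There are 200 camera calls.

### The job

Raise the sloping clear shutter of the case by its orange tab until it stays up by itself, and let go of it. Then reach in under it, take out the green tin and set it down gently, upright, on the floor of the open carton, without dropping it. Leave the shutter standing open, and leave the red and white tins standing in the case where they are.

Things in the scene. Friction and masses are not known exactly. Their poses are not given: they have to be found in the camera images.
- shutter (a joint): How far the clear, blue-framed shutter is raised along its 45 degree slope, in m: 0 shut (its start), 0.190 fully open. It slides straight, up and away from the case's front; 0.5 kg, under 6 N to raise. Let go below about 0.08 it slides shut; above 0.09 friction holds it where it is left. Raise it to 0.16 to 0.185 for room to reach in.
- shutter_grip (a point): Grip point on the orange tab at mid-width of the shutter's lower edge: an upright block 25 mm wide (y) by 24 mm deep (x), its top 20 mm above this point, sides free to 25 mm below it. Axes never tilt: z up, x level into the case, y along its front. Raising the shutter by s moves the point 0.707 s along x and 0.707 s along z. Shut, it is 108 mm above the bench.
- tin_green: Green tin with a plain brown band: upright cylinder 50 mm across, 62 mm high, about 0.15 kg, origin at the centre of its underside, z up. Stands on the case's floor in a row of three tins about 95 mm apart, about 60 mm inside the front; its place in the row varies. With the shutter at 0.16 or more it can be gripped from straight above or tilted, jaws closing along the row.
- tin_red: Red tin, same shape, size and origin as the green one, in the same row. Leave it standing.
- tin_white: White tin, same shape, size and origin as the green one, in the same row. Leave it standing.
- carton: Open cardboard carton, fixed to the bench: 170 mm (its x axis) by 140 mm (y) outside, 58 mm high, walls and floor 5 mm thick, open at the top; origin at the centre of its underside, z up. Two flaps hang outwards from the long sides.
- case: Fixed plywood and clear plastic case, 470 mm wide (y, 456 inside), 290 mm deep (x), 340 mm high at the back. Origin on the bench under the middle of the front wall's outer face; x points into it, z up. Floor 12 mm thick; front wall 50 mm high, 10 mm thick; side walls and roof rise at 45 degrees from the front wall's top; the shutter is its lower half. Counterweight arm outside the +y wall.

How it is judged:
By the outcome, as a careful person would: the job done as asked, in the order asked, and still so for the second after the job is handed in, with the robot touching nothing.
It also fails if it takes over 64 s, if anything falls off the work surface, if the arm or the gripper's body presses on something with over 40 N, if the wrist force passes 120 N, or if a joint passes its speed limit or range.

## Working session

There is one attempt and no reset: what is moved stays moved. The work goes in short steps, Python scripts to look and compute and a tool call to move; the robot and the scene stay as the last step left them, time stands still between calls to the robot, and variables do not carry over. Pictures are saved under pics/ and viewed, at most 10 in all, crops included, and the job is handed in when it is done.

Besides the shell and the picture viewer there is one more tool, called after "Emit:" as name(argument=value, ...) on one line, values as JSON. apply_moves: Moves the arm, as the interface text tells. Shifts and turns lie within -1 to 1; 1 stands for 0.02 m of shift or 6 degrees of turn. Its arguments: {"type":"object","properties":{"plan":{"type":"array","items":{"type":"array","items":{"type":"number"}}},"gripper":{"type":"number"},"grip_force":{"type":"number"}},"required":["plan"]}

```bash
mkdir -p pics; cat > h.py <<'E'
import numpy as np, cv2
from cell import robot, vision
from scipy.spatial.transform import Rotation as R
def grab(n,f=None):
    im=vision.read_camera(n)
    if f: cv2.imwrite('pics/'+f,im)
    return im
def ray(n,u,v):
    c=vision.get_calibration(n); f=192/np.tan(np.radians(c['fov_y']/2))
    p=np.array([(u-c['cx'])/f,(v-c['cy'])/f]); q=p.copy()
    for _ in range(30): q=p/(1+c['k1']*(q@q))
    T=np.array(c['cam_to_world']); return T[:3,3],T[:3,:3]@np.array([q[0],q[1],1])
def onz(n,u,v,z):
    o,d=ray(n,u,v); return o+d*(z-o[2])/d[2]
def tri(a,b):
    (o1,d1),(o2,d2)=ray(*a),ray(*b)
    s=np.linalg.lstsq(np.c_[d1,-d2],o2-o1,rcond=None)[0]
    p,q=o1+d1*s[0],o2+d2*s[1]; return (p+q)/2,np.linalg.norm(p-q)
def blobs(im,lo,hi,amin=30):
    m=cv2.inRange(cv2.cvtColor(im,cv2.COLOR_BGR2HSV),lo,hi)
    n,_,st,c=cv2.connectedComponentsWithStats(m)
    return [(st[i].tolist(),c[i].round(1).tolist()) for i in range(1,n) if st[i][4]>=amin]
E
python3 - <<'E'
from h import *
for n in('scene','top'):
    im=grab(n,n+'1.png'); c=vision.get_calibration(n); print(n,c['fov_y'],np.round(c['cam_to_world'],3).tolist())
    for k,lo,hi in(('or',(8,170,120),(20,255,255)),('gr',(45,80,40),(85,255,255)),('red',(0,150,80),(6,255,255)),('blue',(95,100,60),(125,255,255))): print(k,blobs(im,lo,hi))
s=robot.sense(); print(s['t'],s['tcp_pos'],s['tool_rot'],s['width'],s['force'])
E
```

```text
scene 45.6442278429025 [[-0.632, 0.648, -0.425, 1.049], [0.775, 0.525, -0.351, 0.414], [-0.004, -0.552, -0.834, 1.134], [0.0, 0.0, 0.0, 1.0]]
or [([315, 214, 10, 9, 60], [319.6, 218.3]), ([141, 315, 20, 19, 111], [150.7, 323.7])]
gr [([320, 256, 20, 20, 259], [330.5, 264.2])]
red [([40, 177, 41, 45, 418], [60.2, 204.3]), ([295, 232, 18, 16, 199], [304.3, 239.1])]
blue [([220, 178, 164, 125, 1490], [307.1, 239.8])]
top 48.44435906471351 [[-0.017, -0.992, 0.124, 0.369], [-1.0, 0.016, -0.014, -0.013], [0.012, -0.124, -0.992, 1.221], [0.0, 0.0, 0.0, 1.0]]
or [([167, 194, 10, 9, 79], [171.8, 198.0])]
gr [([135, 168, 20, 20, 286], [144.7, 177.4]), ([223, 343, 18, 22, 107], [231.9, 354.2])]
red [([380, 51, 40, 46, 306], [400.8, 79.9]), ([170, 173, 16, 17, 175], [177.7, 181.4])]
blue [([85, 128, 179, 87, 2416], [173.9, 172.4])]
0.1 [ 0.2127801  -0.64041357  0.23065914] [-4.96295208e-04  9.87163439e-01  1.59712535e-01 -6.53350038e-05] 1.0022430065538528 [-0.26818905  0.71230923  0.16016847]
```

View pics/scene1.png

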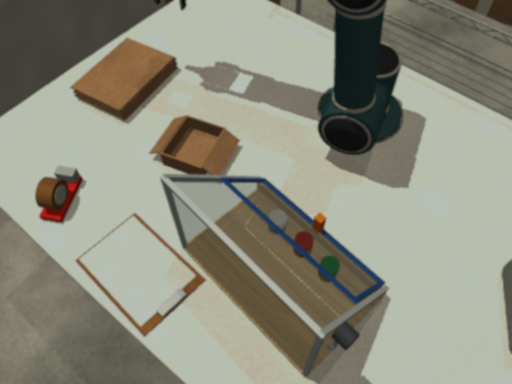

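View pics/top1.png

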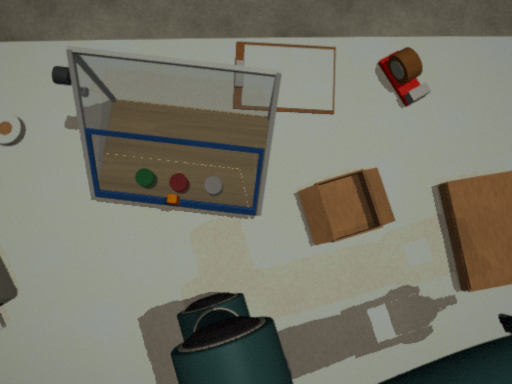

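```bash
python3 - <<'E'
from h import *
np.set_printoptions(precision=4,suppress=True)
print('tab tri',tri(('scene',319.6,218.3),('top',171.8,198.0)))
print('tab z.128 top',onz('top',171.8,197,.128),'scene',onz('scene',320,216,.128))
print('green',onz('top',144.7,177,.074),onz('scene',330,262,.074),tri(('scene',330.5,264.2),('top',144.7,177.4)))
print('red',onz('top',178.2,182,.074),onz('scene',304,237,.074))
print('white',onz('top',213,185,.074),onz('scene',277,219,.074))
im=cv2.imread('pics/top1.png')
m=cv2.inRange(cv2.cvtColor(im,cv2.COLOR_BGR2HSV),(95,100,60),(125,255,255))
c=max(cv2.findContours(m,0,2)[0],key=cv2.contourArea); a=cv2.approxPolyDP(cv2.convexHull(c),6,True)[:,0]; print(a)
# front corners of shutter frame
for p in a: print(p,onz('top',*p,.06 if p[1]>170 else .2))
for p in [(326,181),(359,169),(381,223),(345,236)]: print('carton?',onz('top',*p,.058))
crop=cv2.resize(im[150:260,280:410],None,fx=5,fy=5,interpolation=cv2.INTER_CUBIC);cv2.imwrite('pics/c1.png',crop)
E
```

```text
tab tri (array([0.4983, 0.1652, 0.1216]), np.float64(0.0019427808809109233))
tab z.128 top [0.4996 0.165  0.128 ] scene [0.4961 0.1628 0.128 ]
green [0.562  0.2476 0.074 ] [0.5612 0.2464 0.074 ] (array([0.5621, 0.2495, 0.0665]), np.float64(0.0004049290103870476))
red [0.5468 0.1566 0.074 ] [0.5449 0.1533 0.074 ]
white [0.5371 0.0623 0.074 ] [0.5465 0.0652 0.074 ]
[[ 85 128]
 [263 149]
 [254 214]
 [ 96 196]]
[ 85 128] [0.665  0.3673 0.2   ]
[263 149] [ 0.6057 -0.0688  0.2   ]
[254 214] [ 0.4576 -0.0479  0.06  ]
[ 96 196] [0.5138 0.3834 0.06  ]
carton? [ 0.5459 -0.2488  0.058 ]
carton? [ 0.5782 -0.3423  0.058 ]
carton? [ 0.4273 -0.3955  0.058 ]
carton? [ 0.3936 -0.2947  0.058 ]
```

View pics/c1.png

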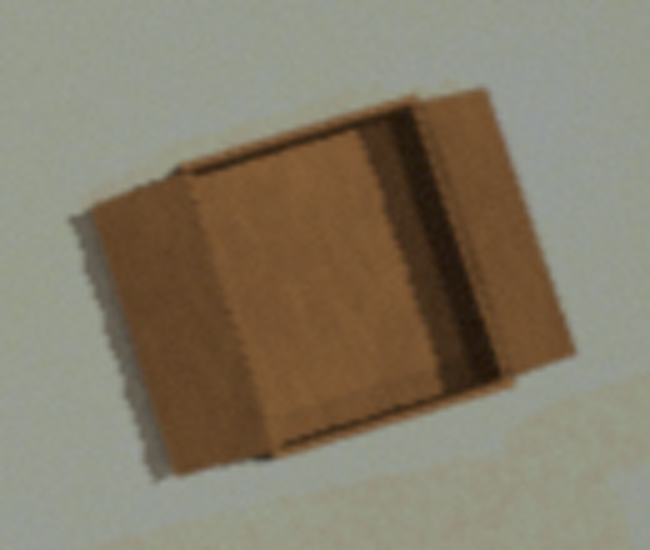

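Emit:
apply_moves(plan=[[0,0,0,0,0,1],[0,0,0,0,0,1],[0,0,0,0,0,1],[0,0,0,0,0,1],[0,0,0,0,0,0.3],[0.2,-1,0,0,0,0],[0.2,-1,0,0,0,0],[0.2,-1,0,0,0,0],[0.2,-1,0,0,0,0],[0.2,-1,0,0,0,0],[0.2,-1,0,0,0,0],[0.2,-1,0,0,0,0]], gripper=1)

```text
t: 1.3
tcp_pos: [0.2588, -0.5045, 0.2309]
tool_rot: [-0.0, 0.998, -0.065, -0.0]
force: [0.3, -0.1, 0.4]
width: 1.0
gripper_force: 0.0
```

Emit:
apply_moves(plan=[[0.2,-1,0,0,0,0],[0.2,-1,0,0,0,0],[0.2,-1,0,0,0,0],[0.2,-1,0,0,0,0],[0.2,-1,0,0,0,0],[0.2,-1,0,0,0,0],[0.2,-1,0,0,0,0],[0.2,-1,0,0,0,0],[0.2,-1,0,0,0,0],[0.2,-1,0,0,0,0],[0.2,-1,0,0,0,0],[0.2,-1,0,0,0,0]])

```text
t: 2.5
tcp_pos: [0.3374, -0.2722, 0.2312]
tool_rot: [0.0, 0.998, -0.065, 0.0]
force: [0.8, -0.5, -1.1]
width: 0.998
gripper_force: 0.0
```

Emit:
apply_moves(plan=[[0.2,-1,0,0,0,0],[0.2,-1,0,0,0,0],[0.2,-1,0,0,0,0],[0.2,-1,0,0,0,0],[0.2,-1,0,0,0,0],[0.2,-1,0,0,0,0],[0.2,-1,0,0,0,0],[0.2,-1,0,0,0,0],[0.2,-1,0,0,0,0],[0.2,-1,0,0,0,0],[0.2,-1,0,0,0,0],[0.2,-1,0,0,0,0]])

```text
t: 3.7
tcp_pos: [0.4157, -0.0405, 0.2313]
tool_rot: [0.0, 0.998, -0.065, 0.0]
force: [0.2, -0.1, 0.5]
width: 1.001
gripper_force: 0.0
```

Emit:
apply_moves(plan=[[0.25,-0.97,0,0,0,0],[0.25,-0.97,0,0,0,0],[0.25,-0.97,0,0,0,0],[0.25,-0.97,0,0,0,0],[0.25,-0.97,0,0,0,0],[0.25,-0.97,0,0,0,0],[0.25,-0.97,0,0,0,0],[0.25,-0.97,0,0,0,0],[0.25,-0.97,0,0,0,0],[0.25,-0.97,0,0,0,0],[0.25,-0.97,0,0,0,0],[0,0,0,0,0,0]])

```text
t: 4.9
tcp_pos: [0.4978, 0.1646, 0.2309]
tool_rot: [-0.0, 0.998, -0.064, -0.0]
force: [0.3, -0.3, -0.3]
width: 1.0
gripper_force: 0.0
```

```bash
python3 - <<'E'
from h import *
im=grab('scene');im2=grab('top')
print(robot.sense()['tcp_pos'],blobs(im,(8,170,120),(20,255,255)),blobs(im2,(8,170,120),(20,255,255),10))
cv2.imwrite('pics/h1.png',np.hstack([cv2.resize(i,None,fx=3,fy=3) for i in (im[140:300,240:370],im2[120:280,110:240])]))
E
```

```text
[0.49749412 0.16304026 0.23108021] [([38, 183, 15, 11, 81], [44.5, 188.0]), ([315, 214, 10, 10, 62], [319.6, 218.6]), ([189, 280, 10, 9, 32], [193.5, 284.1]), ([141, 315, 21, 19, 86], [151.4, 323.4])] []
```

View pics/h1.png

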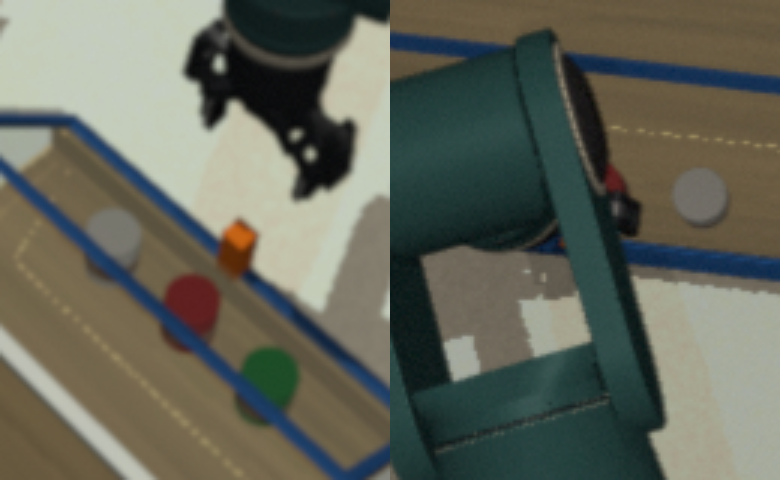

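Emit:
apply_moves(plan=[[0,0,1,0,0,0],[0,0,1,0,0,0],[0,0,1,0,0,0],[0,0,1,0,0,0],[0,0,0.8,0,0,0],[0,0,0.7,0,0,0],[0,0,0.7,0,0,0],[0,0,0.7,0,0,0],[0,0,0,0,0,0]])

```text
t: 5.9
tcp_pos: [0.4972, 0.1625, 0.0912]
tool_rot: [0.0, 0.998, -0.065, -0.001]
force: [-0.6, -0.1, 0.4]
width: 1.006
gripper_force: 0.0
```

Emit:
apply_moves(plan=[[0,0,0,0,0,0],[0,0,0,0,0,0],[0,0,0,0,0,0],[0,0,0,0,0,0],[0,0,0,0,0,0],[0,0,0,0,0,0],[0,0,0,0,0,0],[0,0,0,0,0,0]], gripper=-1, grip_force=40)

```text
t: 6.7
tcp_pos: [0.4984, 0.1642, 0.0942]
tool_rot: [-0.002, 0.998, -0.065, 0.001]
force: [1.5, 13.9, 0.9]
width: 0.285
gripper_force: 46.9
```

Emit:
apply_moves(plan=[[0,-0.1,0,0,0,0],[0.2,0,-0.2,0,0,0],[0.4,0,-0.4,0,0,0],[0.4,0,-0.4,0,0,0],[0.4,0,-0.4,0,0,0],[0.4,0,-0.4,0,0,0]])

```text
t: 7.3
tcp_pos: [0.5334, 0.1595, 0.1296]
tool_rot: [0.001, 0.998, -0.065, -0.001]
force: [-9.0, -5.4, 3.1]
width: 0.285
gripper_force: 47.2
```

Emit:
apply_moves(plan=[[0.4,0,-0.4,0,0,0],[0.4,0,-0.4,0,0,0],[0.4,0,-0.4,0,0,0],[0.4,0,-0.4,0,0,0],[0.4,0,-0.4,0,0,0],[0.4,0,-0.4,0,0,0],[0.4,0,-0.4,0,0,0],[0.4,0,-0.4,0,0,0],[0.4,0,-0.4,0,0,0],[0.4,0,-0.4,0,0,0],[0.3,0,-0.3,0,0,0],[0,0,0,0,0,0]])

```text
t: 8.5
tcp_pos: [0.6197, 0.1478, 0.2166]
tool_rot: [0.001, 0.998, -0.065, 0.0]
force: [-5.1, -9.0, 5.6]
width: 0.284
gripper_force: 47.7
```

Emit:
apply_moves(plan=[[0,0,0,0,0,0],[0,0,0,0,0,0],[0,0,0,0,0,0],[0,0,0,0,0,0],[0,0,0,0,0,0],[0,0,-0.4,0,0,0],[0,0,-1,0,0,0],[0,0,-1,0,0,0],[-1,0,-0.5,0,0,0],[-1,0,0,0,0,0],[-1,0,0,0,0,0],[-1,0,0,0,0,0]], gripper=1)

```text
t: 9.7
tcp_pos: [0.5391, 0.1594, 0.274]
tool_rot: [-0.0, 0.998, -0.065, 0.0]
force: [0.7, -0.2, 0.4]
width: 0.998
gripper_force: 0.0
```

Emit:
apply_moves(plan=[[-1,0,0,0,0,0],[-1,0,0,0,0,0],[-1,0,0,0,0,0],[-1,0,0,0,0,0],[-1,0,0,0,0,0],[-1,0,0,0,0,0],[0,0,0,0,0,0]])

```text
t: 10.4
tcp_pos: [0.4195, 0.1751, 0.2746]
tool_rot: [-0.0, 0.998, -0.064, 0.001]
force: [-0.2, 0.3, 0.8]
width: 1.001
gripper_force: 0.0
```

```bash
python3 - <<'E'
from h import *
im=grab('scene');im2=grab('top')
for i in(im,im2): print('or',blobs(i,(8,170,120),(20,255,255)),'gr',blobs(i,(45,80,40),(85,255,255)),'red',blobs(i,(0,150,80),(6,255,255)))
s=robot.sense();print(s['t'],s['tcp_pos'])
cv2.imwrite('pics/h2.png',np.hstack([cv2.resize(i,None,fx=2,fy=2) for i in (im[120:380,200:400],im2[40:300,60:260])]))
E
```

```text
or [([283, 217, 13, 12, 99], [288.9, 222.8]), ([140, 315, 21, 19, 104], [150.6, 323.8])] gr [([322, 256, 17, 17, 176], [331.6, 262.5])] red [([40, 177, 41, 45, 420], [60.2, 204.3]), ([296, 231, 17, 16, 147], [306.0, 237.5])]
or [([165, 135, 12, 11, 102], [170.4, 140.0])] gr [([135, 168, 18, 10, 53], [142.5, 171.1]), ([160, 335, 19, 31, 118], [169.5, 349.0]), ([243, 335, 28, 20, 119], [258.1, 343.9]), ([164, 366, 22, 18, 83], [176.7, 374.6])] red [([380, 51, 40, 54, 351], [400.1, 80.2]), ([169, 173, 19, 18, 247], [178.2, 181.9])]
10.5 [0.42090654 0.17486673 0.27406444]
```

View pics/h2.png

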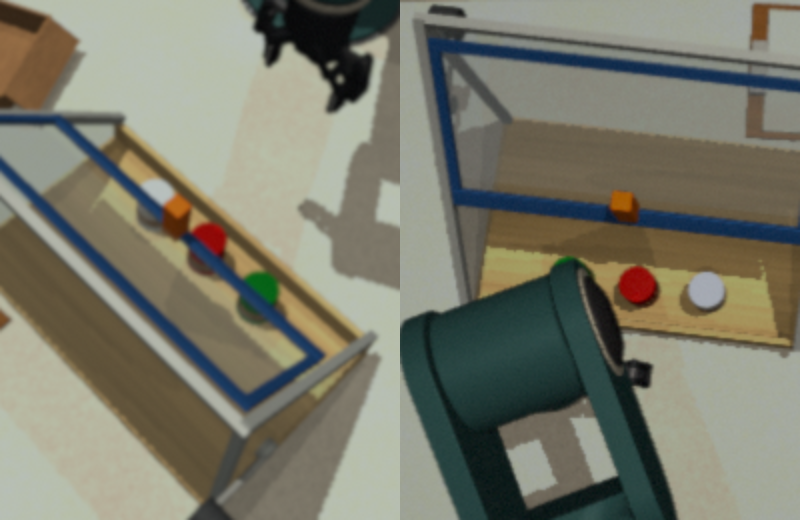

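Emit:
apply_moves(plan=[[0,-0.9,0,0,0.5,0],[0,-0.9,0,0,0.5,0],[0,-0.9,0,0,0.5,0],[0,-0.9,0,0,0.5,0],[0,-0.9,0,0,0.5,0],[0.46,0,0.9,0,0,0],[0.46,0,0.9,0,0,0],[0.46,0,0.9,0,0,0],[0.46,0,0.9,0,0,0],[0.46,0,0.9,0,0,0],[0,0,0,0,0,0]], gripper=0.75)

```text
t: 11.6
tcp_pos: [0.5004, 0.2546, 0.1958]
tool_rot: [0.01, 0.99, -0.065, 0.129]
force: [0.5, 0.2, 0.6]
width: 0.876
gripper_force: 0.0
```

```bash
python3 - <<'E'
from h import *
im=grab('scene');im2=grab('top')
print(tri(('scene',288.9,222.8),('top',170.4,140.0)))
s=robot.sense();print(s['t'],s['tcp_pos'],s['tool_rot'],R.from_quat(np.roll(s['tool_rot'],-1)).as_matrix().round(3).tolist())
T=np.array([.5615,.247,.05]);A=R.from_quat(np.roll(s['tool_rot'],-1)).as_matrix();up=np.array([0,0,.07])
g=T+.019*A[:,2]
print('units to grasp',A.T@(g-s['tcp_pos'])/.02,'via above',A.T@(g+up-s['tcp_pos'])/.02,A.T@-up/.02)
cv2.imwrite('pics/h3.png',np.hstack([cv2.resize(i,None,fx=2,fy=2) for i in (im[120:380,200:400],im2[40:300,60:260])]))
E
```

```text
(array([0.61952888, 0.14911476, 0.24743826]), np.float64(0.0007991340401188104))
11.7 [0.49988945 0.25514935 0.19830518] [ 0.0087263   0.98939602 -0.06446645  0.12985931] [[0.958, -0.13, 0.256], [-0.125, -0.992, -0.034], [0.258, 0.001, -0.966]]
units to grasp [1.08827981e+00 1.78754179e-04 8.91601495e+00] via above [1.99159370e+00 2.01415273e-03 5.53459207e+00] [-9.03313884e-01 -1.83539855e-03  3.38142287e+00]
```

View pics/h3.png

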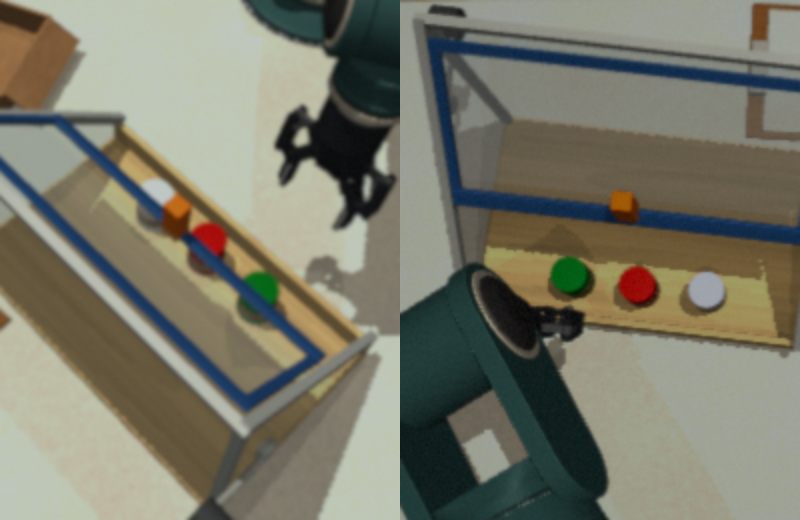

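Emit:
apply_moves(plan=[[0.35,0,0.92,0,0,0],[0.35,0,0.92,0,0,0],[0.35,0,0.92,0,0,0],[0.35,0,0.92,0,0,0],[0.35,0,0.92,0,0,0],[0.25,0,0.9,0,0,0],[0,0,0,0,0,0]])

```text
t: 12.4
tcp_pos: [0.5661, 0.2464, 0.1012]
tool_rot: [0.009, 0.989, -0.064, 0.129]
force: [0.3, 0.4, 0.3]
width: 0.872
gripper_force: 0.0
```

Emit:
apply_moves(plan=[[-0.15,0,0.56,0,0,0],[-0.15,0,0.56,0,0,0],[-0.15,0,0.57,0,0,0],[-0.15,0,0.57,0,0,0],[-0.15,0,0.57,0,0,0],[-0.15,0,0.57,0,0,0],[0,0,0,0,0,0]])

```text
t: 13.1
tcp_pos: [0.5656, 0.2462, 0.0298]
tool_rot: [0.009, 0.99, -0.064, 0.129]
force: [-0.1, -0.4, -0.2]
width: 0.875
gripper_force: 0.0
```

```bash
python3 - <<'E'
from h import *
im=grab('scene');im2=grab('top')
s=robot.sense();A=R.from_quat(np.roll(s['tool_rot'],-1)).as_matrix()
print(s['t'],s['tcp_pos'],s['tcp_pos']-.019*A[:,2],s['force'])
cv2.imwrite('pics/h4.png',np.hstack([cv2.resize(i,None,fx=3,fy=3) for i in (im[180:340,250:380],im2[120:280,100:230])]))
E
```

```text
13.2 [0.56639764 0.24655684 0.03184598] [0.56152875 0.2471961  0.05020041] [ 0.22453089 -0.35963292  0.44187314]
```

View pics/h4.png

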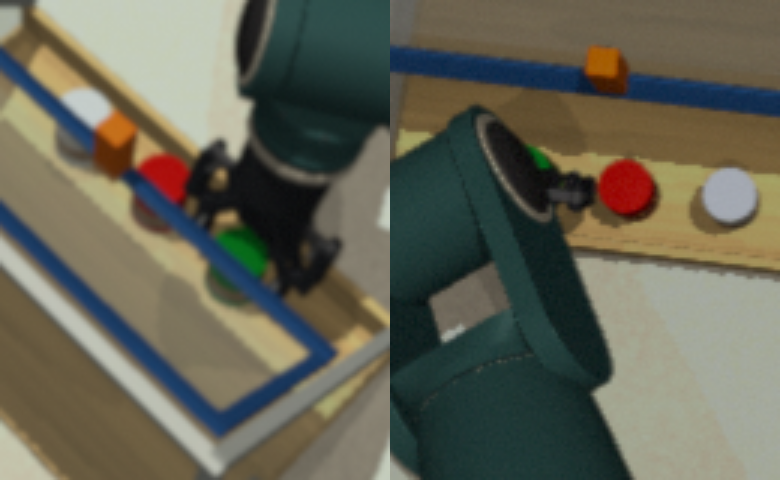

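Emit:
apply_moves(plan=[[0,0,0,0,0,0],[0,0,0,0,0,0],[0,0,0,0,0,0],[0,0,0,0,0,0],[0,0,0,0,0,0],[0,0,0,0,0,0]], gripper=-1, grip_force=35)

```text
t: 13.8
tcp_pos: [0.5669, 0.2468, 0.033]
tool_rot: [0.008, 0.989, -0.064, 0.131]
force: [-1.4, 1.2, 5.5]
width: 0.575
gripper_force: 36.6
```

Emit:
apply_moves(plan=[[0.1,0,-0.4,0,0,0],[0.2,0,-0.8,0,0,0],[0.2,0,-0.8,0,0,0],[0.2,0,-0.8,0,0,0],[0.2,0,-0.8,0,0,0],[-0.5,0,-0.6,0,0,0],[-0.9,0,-0.3,0,0,0],[-0.9,0,-0.3,0,0,0],[-0.9,0,-0.3,0,0,0],[-0.9,0,-0.3,0,0,0],[-0.9,0,-0.3,0,0,0],[-0.9,0,-0.3,0,0,0]])

```text
t: 15.0
tcp_pos: [0.4391, 0.2631, 0.1232]
tool_rot: [0.008, 0.989, -0.064, 0.131]
force: [-0.3, 0.2, -0.5]
width: 0.577
gripper_force: 36.4
```

```bash
python3 - <<'E'
from h import *
c=[onz('top',u,v,.058) for u,v in((316,184),(363,169.4),(382.4,226),(334,241.4))]
for p in c: print(p.round(4))
print('ctr',np.mean(c,0),[np.linalg.norm(c[i]-c[(i+1)%4]).round(4) for i in range(4)], np.degrees(np.arctan2(*(c[1]-c[2])[1::-1])))
im=grab('scene');im2=grab('top')
for i in(im,im2): print('gr',blobs(i,(45,80,40),(85,255,255)))
s=robot.sense();print(s['t'],s['tcp_pos'],s['width'],s['gripper_force'],s['force'])
cv2.imwrite('pics/h5.png',np.hstack([cv2.resize(i,None,fx=1.5,fy=1.5) for i in (im[60:360,130:380],im2[40:340,60:320])]))
E
```

```text
[ 0.5379 -0.2208  0.058 ]
[ 0.577  -0.3535  0.058 ]
[ 0.419  -0.3989  0.058 ]
[ 0.3796 -0.264   0.058 ]
ctr [ 0.47836287 -0.30929987  0.058     ] [np.float64(0.1383), np.float64(0.1644), np.float64(0.1406), np.float64(0.1642)] 16.061830995048737
gr [([404, 32, 8, 14, 38], [408.0, 38.4]), ([358, 208, 21, 21, 345], [367.3, 217.6])]
gr [([121, 213, 20, 10, 145], [130.5, 217.9]), ([117, 259, 11, 15, 30], [120.7, 266.6]), ([69, 313, 11, 11, 33], [74.2, 317.5]), ([130, 315, 9, 11, 32], [134.2, 320.7]), ([77, 321, 12, 17, 43], [82.3, 328.5]), ([225, 333, 31, 15, 108], [239.0, 339.2]), ([247, 341, 16, 10, 38], [254.7, 345.7]), ([267, 351, 13, 15, 55], [273.5, 356.5]), ([122, 356, 10, 16, 38], [126.8, 364.6])]
15.1 [0.43855443 0.26348683 0.12340782] 0.5757862386503259 36.44380956888199 [-0.05235831 -0.21919532 -0.886805  ]
```

View pics/h5.png

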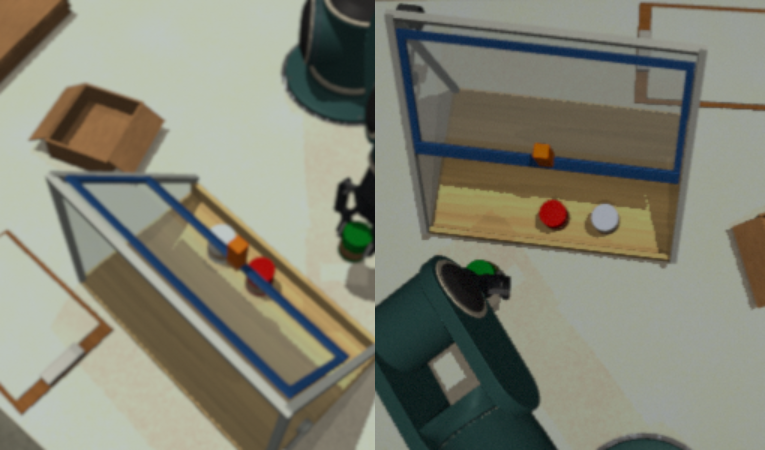

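Emit:
apply_moves(plan=[[-0.3,0,-0.5,0,-0.5,0],[-0.3,0,-0.5,0,-0.5,0],[-0.3,0,-0.5,0,-0.5,0],[-0.3,0,-0.3,0,-0.5,0],[-0.3,0.4,0,0,-0.5,0],[0,0.8,0,0,0,0],[0,1,0,0,0,0],[0,1,0,0,0,0],[0,1,0,0,0,0],[0,1,0,0,0,0],[0,1,0,0,0,0],[0,1,0,0,0,0]])

```text
t: 16.3
tcp_pos: [0.385, 0.1234, 0.1529]
tool_rot: [0.0, 0.998, -0.065, 0.001]
force: [0.3, 0.7, 0.2]
width: 0.582
gripper_force: 36.4
```

Emit:
apply_moves(plan=[[0,1,0,0,0,0],[0,1,0,0,0,0],[0,1,0,0,0,0],[0,1,0,0,0,0],[0,1,0,0,0,0],[0,1,0,0,0,0],[0,1,0,0,0,0],[0,1,0,0,0,0],[0,1,0,0,0,0],[0,1,0,0,0,0],[0,1,0,0,0,0],[0,1,0,0,0,0]])

```text
t: 17.5
tcp_pos: [0.3535, -0.1145, 0.1529]
tool_rot: [0.001, 0.998, -0.065, 0.001]
force: [1.1, 0.4, -0.5]
width: 0.577
gripper_force: 36.4
```

Emit:
apply_moves(plan=[[0,0,0,0,0,-0.9],[0,0,0,0,0,-1],[0,0,0,0,0,-1],[0,0,0,0,0,-1],[0.3,1,0,0,0,0],[0.3,1,0,0,0,0],[0.3,1,0,0,0,0],[0.3,1,0,0,0,0],[0.3,1,0,0,0,0],[0.3,1,0,0,0,0],[0.3,1,0,0,0,0],[0.3,1,0,0,0,0]])

```text
t: 18.7
tcp_pos: [0.4441, -0.2551, 0.153]
tool_rot: [0.001, 0.99, 0.139, 0.0]
force: [0.4, -0.3, -0.4]
width: 0.575
gripper_force: 36.7
```

Emit:
apply_moves(plan=[[0.3,1,0,0,0,0],[0.3,1,0,0,0,0],[0.3,1,0,0,0,0],[0,0,0,0,0,0],[0,0,0,0,0,0]])

```text
t: 19.2
tcp_pos: [0.4775, -0.3068, 0.1527]
tool_rot: [0.0, 0.99, 0.139, -0.0]
force: [0.6, 0.1, -1.0]
width: 0.576
gripper_force: 36.8
```

```bash
python3 - <<'E'
from h import *
im=grab('scene');im2=grab('top')
for i in(im,im2): print('gr',blobs(i,(45,80,40),(85,255,255),60))
s=robot.sense();A=R.from_quat(np.roll(s['tool_rot'],-1)).as_matrix();print(s['t'],s['tcp_pos'],A.round(3).tolist(),A.T@(np.array([.478,-.309,.1])-s['tcp_pos'])/.02)
cv2.imwrite('pics/h6.png',np.hstack([cv2.resize(i,None,fx=3,fy=3) for i in (im[60:220,130:260],im2[130:290,280:410])]))
E
```

```text
gr [([179, 105, 17, 17, 195], [186.9, 113.2])]
gr []
19.3 [ 0.47757008 -0.30619369  0.15291227] [[0.961, 0.275, 0.0], [0.275, -0.961, -0.001], [0.0, 0.001, -1.0]] [-0.01799864  0.13901588  2.6457084 ]
```

View pics/h6.png

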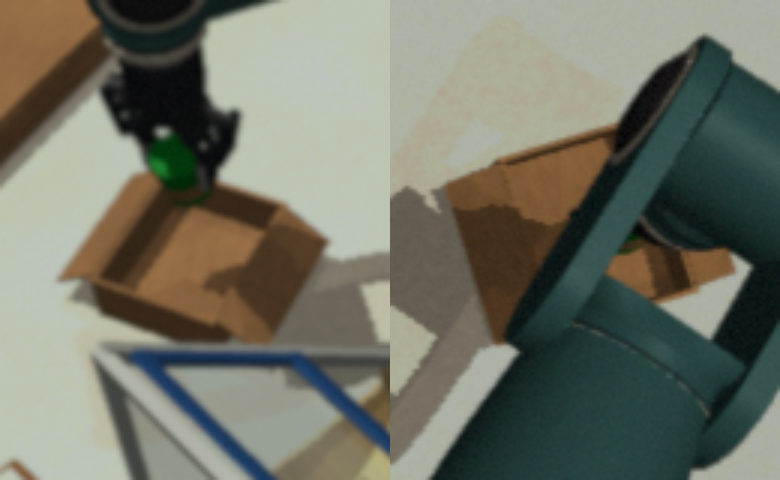

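The tin hangs tilted (scene ≈(180,165) in the crop) because I straightened a hand that had gripped it at 15°. I'll restore the tilt so that it's upright before placing.

Emit:
apply_moves(plan=[[0,0.1,0,0,0.5,0],[0,0,0,0,0.5,0],[0,0,0,0,0.5,0],[0,0,0,0,0.5,0],[0,0,0,0,0.5,0],[0,0,0,0,0,0],[0,0,0,0,0,0]])

```text
t: 20.0
tcp_pos: [0.4783, -0.3082, 0.153]
tool_rot: [-0.018, 0.982, 0.138, 0.129]
force: [-0.3, 0.6, -1.6]
width: 0.579
gripper_force: 36.7
```

Emit:
apply_moves(plan=[[-0.1,0,0.8,0,0,0],[-0.2,0,0.8,0,0,0],[-0.2,0,0.8,0,0,0],[-0.2,0,0.8,0,0,0],[0,0,0,0,0,0],[0,0,0,0,0,0]])

```text
t: 20.6
tcp_pos: [0.4816, -0.3073, 0.0867]
tool_rot: [-0.019, 0.982, 0.138, 0.129]
force: [-0.6, 0.6, -0.6]
width: 0.577
gripper_force: 36.7
```

```bash
python3 - <<'E'
from h import *
im=grab('scene');im2=grab('top')
g=cv2.inRange(cv2.cvtColor(im,cv2.COLOR_BGR2HSV),(45,80,40),(85,255,255))
s=robot.sense();A=R.from_quat(np.roll(s['tool_rot'],-1)).as_matrix();print(s['t'],s['tcp_pos'],A.round(3).tolist(),blobs(im,(45,80,40),(85,255,255),60))
cv2.imwrite('pics/h7.png',cv2.resize(im[70:190,140:260],None,fx=5,fy=5,interpolation=cv2.INTER_CUBIC))
E
```

```text
20.7 [ 0.48194837 -0.30771849  0.08800046] [[0.928, 0.275, 0.25], [0.266, -0.961, 0.071], [0.259, 0.001, -0.966]] [([183, 120, 16, 18, 225], [190.5, 127.9])]
```

View pics/h7.png

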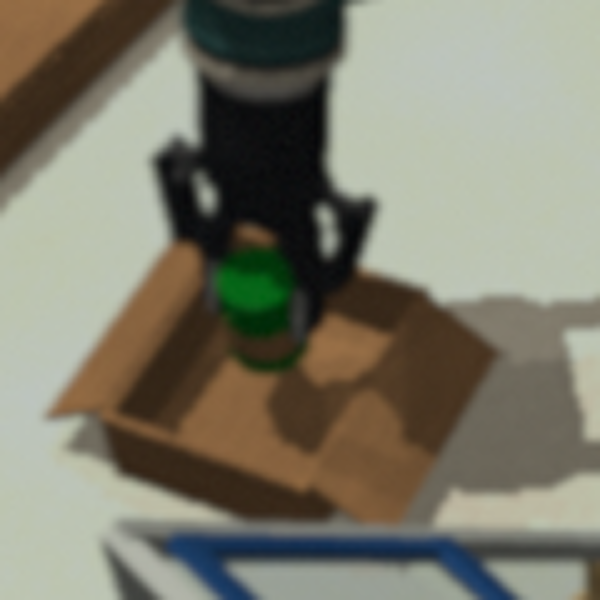

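Emit:
apply_moves(plan=[[-0.14,0,0.5,0,0,0],[-0.14,0,0.5,0,0,0],[-0.14,0,0.5,0,0,0],[-0.14,0,0.5,0,0,0],[-0.08,0,0.34,0,0,0],[-0.06,0,0.2,0,0,0],[0,0,0,0,0,0],[0,0,0,0,0,0]])

```text
t: 21.5
tcp_pos: [0.4814, -0.3076, 0.0348]
tool_rot: [-0.018, 0.982, 0.138, 0.129]
force: [-0.6, -0.2, -1.0]
width: 0.575
gripper_force: 36.7
```

Emit:
apply_moves(plan=[[-0.025,0,0.1,0,0,0],[0,0,0,0,0,0],[-0.025,0,0.1,0,0,0],[0,0,0,0,0,0],[0,0,0,0,0,0]])

```text
t: 22.0
tcp_pos: [0.4813, -0.3075, 0.0304]
tool_rot: [-0.018, 0.982, 0.138, 0.129]
force: [0.4, -0.1, -0.5]
width: 0.578
gripper_force: 36.7
```

Emit:
apply_moves(plan=[[-0.025,0,0.1,0,0,0],[0,0,0,0,0,0],[0,0,0,0,0,0]])

```text
t: 22.3
tcp_pos: [0.4813, -0.3074, 0.0282]
tool_rot: [-0.018, 0.982, 0.138, 0.129]
force: [0.4, 0.8, -0.6]
width: 0.58
gripper_force: 36.7
```

Emit:
apply_moves(plan=[[-0.013,0,0.05,0,0,0],[0,0,0,0,0,0],[0,0,0,0,0,0]])

```text
t: 22.6
tcp_pos: [0.4814, -0.3075, 0.0273]
tool_rot: [-0.018, 0.982, 0.138, 0.129]
force: [-0.9, 0.4, -0.5]
width: 0.577
gripper_force: 36.7
```

Emit:
apply_moves(plan=[[-0.013,0,0.05,0,0,0],[0,0,0,0,0,0],[0,0,0,0,0,0]])

```text
t: 22.9
tcp_pos: [0.4814, -0.3075, 0.0263]
tool_rot: [-0.018, 0.982, 0.138, 0.129]
force: [-0.0, -0.3, -0.9]
width: 0.575
gripper_force: 36.7
```

Emit:
apply_moves(plan=[[-0.013,0,0.05,0,0,0],[0,0,0,0,0,0],[0,0,0,0,0,0]])

```text
t: 23.2
tcp_pos: [0.4816, -0.3076, 0.0259]
tool_rot: [-0.018, 0.982, 0.138, 0.13]
force: [-4.4, 1.9, 7.3]
width: 0.578
gripper_force: 37.4
```

Emit:
apply_moves(plan=[[-0.013,0,0.05,0,0,0],[0,0,0,0,0,0],[0,0,0,0,0,0]])

```text
t: 23.5
tcp_pos: [0.4818, -0.3077, 0.0259]
tool_rot: [-0.018, 0.982, 0.138, 0.13]
force: [-9.1, 5.0, 17.9]
width: 0.574
gripper_force: 38.5
```

Emit:
apply_moves(plan=[[0.013,0,-0.05,0,0,0],[0,0,0,0,0,0]])

```text
t: 23.7
tcp_pos: [0.4816, -0.3077, 0.0259]
tool_rot: [-0.018, 0.982, 0.138, 0.13]
force: [-3.2, 1.5, 8.1]
width: 0.578
gripper_force: 37.6
```

Emit:
apply_moves(plan=[[0,0,0,0,0,0],[0,0,0,0,0,0],[0,0,0,0,0,0],[0,0,0,0,0,0],[0,0,0,0,0,0]], gripper=0.55)

```text
t: 24.2
tcp_pos: [0.4813, -0.3074, 0.0251]
tool_rot: [-0.018, 0.982, 0.138, 0.129]
force: [0.4, 1.1, -0.2]
width: 0.772
gripper_force: 0.0
```

Emit:
apply_moves(plan=[[0.1,0,-0.4,0,0,0],[0.1,0,-0.4,0,0,0],[0.2,0,-0.8,0,0,0],[0.2,0,-0.8,0,0,0],[0.2,0,-0.8,0,0,0],[0.2,0,-0.8,0,0,0],[0.2,0,-0.8,0,0,0],[-0.5,0,-0.5,0,0,0],[-1,0,-0.3,0,0,0],[-1,0,-0.3,0,0,0],[-1,0,-0.3,0,0,0],[-1,0,-0.3,0,0,0]])

```text
t: 25.4
tcp_pos: [0.3862, -0.3344, 0.1336]
tool_rot: [-0.018, 0.982, 0.138, 0.129]
force: [0.1, 1.0, 0.7]
width: 0.777
gripper_force: 0.0
```

Emit:
apply_moves(plan=[[0,1,0,0,0,0],[0,1,0,0,0,0],[0,1,0,0,0,0],[0,1,0,0,0,0],[0,1,0,0,0,0],[0,1,0,0,0,0],[0,0,0,0,0,0]])

```text
t: 26.1
tcp_pos: [0.4202, -0.4512, 0.1333]
tool_rot: [-0.018, 0.982, 0.137, 0.129]
force: [-0.5, -0.2, -0.1]
width: 0.773
gripper_force: 0.0
```

```bash
python3 - <<'E'
from h import *
im=grab('scene');im2=grab('top')
s=robot.sense();print(s['t'],s['tcp_pos'],s['force'])
for i in(im,im2): print('gr',blobs(i,(45,80,40),(85,255,255),60),'or',blobs(i,(8,170,120),(20,255,255),60),'red',blobs(i,(0,150,80),(6,255,255),60))
for b in blobs(im2,(45,80,40),(85,255,255),100): print(onz('top',*b[1],.067))
for b in blobs(im,(45,80,40),(85,255,255),100): print(onz('scene',*b[1],.067))
E
```

```text
26.2 [ 0.42002728 -0.44962902  0.13333384] [-1.13489452  0.50000028 -0.09122342]
gr [([186, 133, 16, 17, 194], [193.5, 140.0])] or [([283, 217, 13, 12, 97], [288.9, 222.8]), ([141, 316, 19, 18, 107], [150.4, 324.1])] red [([40, 177, 41, 45, 411], [60.1, 204.3]), ([296, 231, 17, 16, 152], [305.8, 237.4])]
gr [([340, 196, 18, 18, 261], [348.4, 204.7])] or [([165, 135, 12, 11, 99], [170.4, 140.0])] red [([380, 51, 40, 51, 335], [400.3, 79.8]), ([169, 173, 19, 18, 245], [178.1, 181.8])]
[ 0.47823323 -0.30572318  0.067     ]
[ 0.48472649 -0.3030614   0.067     ]
```

```bash
python3 -c "
from cell import robot
print(robot.hand_in())"
```

```text
the job is handed in; nothing more can be done
None
```

I handed the job in at about 26 s. The shutter is standing open by itself at about 0.175, and the last camera check showed the green tin upright on the carton floor with the red tin unmoved. The white tin still stood in its place when last pictured, after the green one was lifted out.

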